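Gauge the gap under a turbocharger's lug

ROBOT

A 7-joint arm with a two-finger parallel gripper is mounted at the origin on the work surface. World frame = base frame: x ahead of the robot, y to its left, z up, the work surface at z = 0. Lengths are in m, angles in rad, forces in N, time in s.
With the tool pointing down it reaches from about 0.4 to 0.85 m from the base axis. Payload 10.4 kg.
Tool frame: the origin (TCP) lies at the very end of the fingers, on their centre line; the grasp point (between the pads) lies robot.tcp_to_grasp behind it (robot.tcp_to_grasp is the distance from the TCP to the grasp point, in m); z points along the fingers, y is the line along which they close (so a half turn about z gives the same grasp; the last joint's range is limited). The gripper opens to 87 mm and grips with 3 to 60 N. Pads are 19 mm wide; open, the fingers measure 117 mm over their backs; the gripper's body (75 mm by 190 mm) begins 51 mm behind the grasp point.
Start: joints at [1.264, 0.332, -0.065, 1.46, 0.022, 1.35, -0.088], TCP at [0.175, -0.6, 0.223] pointing down, gripper open.
Joint ranges: [-2.6, 2.6], [-0.5, 2.12], [-1.47, 1.34], [0.16, 2.42], [-1.27, 4.41], [0.06, 2.06], [-2.6, 2.6]. Speed limits (rad/s): [2.22, 2.22, 2.79, 2.79, 3.14, 3.14, 3.14].

INTERFACE

Orientations are given as a rotation vector (axis times angle).
In Python, from bench import robot gives the robot as it stands.
- The arm moves only by the tool apply_moves, never from a script. Its argument "rows" is a list of rows, each an object with "dp": the shift along the world's x, y, z in m, a list of three; "rotation": the turn, a rotation vector about the world's x, y, z in units of 5 degrees (1.0 is 5 degrees), a list of three; "grip": the opening, from -1 (shut) to 1 (fully open). In form: [{"dp": [dx, dy, dz], "rotation": [ax, ay, az], "grip": grip}, ...]. A call has 1 to 12 rows; each row is the pose to reach, as a shift and turn from the pose commanded when the call began; what a row does not reach only later rows make up. A row lasts 1/8 s, in which the tool goes at most 62.5 mm and 10.7 degrees, less where a joint would pass 70% of its speed; a pose out of reach is approached as far as the arm can. A call with a gripper value outside its range is refused whole. The fingers move at their own pace and stop on an object; "grip_force" is the grip in N (left out, the last holds). Time passes only in rows, so rows that repeat a pose let the fingers close. It gives the time, the measured TCP pose, the force, the opening and the grip force at its end, in the units of the state.
- robot.read_state(): the state, without advancing time (a new reading comes with each control period).
- robot.grab_frame(name): name is "side" or "top" or "wrist"; returns the picture (400x640x3 uint8, red, green, blue); there is no depth.
- robot.camera_model(name): a dict with "K" (3x3 intrinsics, pixels), "k1" (the pictures are not rectified: a ray, as slopes to the right and down, at radius r is drawn at 1 + k1 r^2 times it, then the intrinsics apply), "rvec" (rotation vector, rad) and "tvec" (3), from world to camera coordinates, as OpenCV has them. Camera axes: x right, y down, z forward; pixel columns grow to the right and rows downward; lengths in m; the calibration is good to about 2 mm. A picture is of the moment at which its call begins: read the wrist's pose just before it. camera_model takes no time and is no camera call; for the wrist camera it gives the pose at the moment of the call.
- robot.sign_off(): hands the job in; it is judged then, once.
The state is a dict: "clock": time; "q": joint angles; "joint_vel": joint speeds; "effort": joint torques, N m; "tcp_pos": TCP position; "tool_rot": TCP orientation; "contact_force": force on the tool from outside, world axes, zero at the start; "moment": the same for the moment, N m; "grip_width": opening from 0.0 (shut) to 1.0 (fully open); "grip_force": force on a finger pad.
Only numpy, scipy, OpenCV 4.12 (cv2) and the standard library are available. Lean on these libraries where they do the work, as an engineer would, in place of code of your own. Each camera call takes 0.05 s, during which the arm holds its last target. There are 200 camera calls.

TASK

Find out how large the gap is between the turbocharger's mounting lug and the bench with the four-leaf gap gauge, keeping the gauge flat on the bench: push the thinnest leaf fully home under the lug first, then work up to the first leaf that will not go in, pressing it gently but squarely against the lug, never forcing it, and trying none thicker. Then push the thickest leaf that does go in fully home under the lug, and leave the gauge lying there, released. Do not disturb the other things on the bench.

Things in the scene. Friction and masses are not known exactly. Their poses are not given: they have to be found in the camera images.
- stand: Fixed dark steel stand carrying a turbocharger. Origin: on the bench, straight below the middle of the lug's lower front edge; x points into the gap (the way a leaf is pushed), y along the lug's front edge, z up. The base block, 22 mm tall, 150 mm wide (y -75 to +75), has its upright front face at x = 30 mm. The bench before it is flat and clear.
- lug (a point): Same point as the stand's origin, for the lug: a dark rigid bar end 26 mm wide (y -13 to +13), 12 mm thick, 29 mm deep (x 0 to 29). Its level underside hangs 4.5 to 11 mm above the bench: the unknown gap, open to the front, left and right. Its neck rises from x = 15 mm on. Push below about 10 N; more than 25 N on the lug spoils the job.
- stop (a point): On the bench at the foot of the base block's front face, behind the lug (stand frame x = 30, y = 0, z = 0 mm). A leaf is fully home when its tip touches that rigid face or ends within 5 mm of it. The turbocharger above lies at x over 45 mm, up to 220 mm high, y -110 to +105 mm.
- gauge: Loose gap gauge, about 0.35 kg, flat on the bench. Origin: underside, below the handle's middle; z up. Aluminium bar 150 (y) x 20 (x) x 16 mm tall, centred on the origin; on it a black handle block 24 (y) x 26 (x) mm, from 16 to 62 mm above the bench. Four steel leaves 16 mm wide, 4, 6.5, 9, 11.5 mm thick, point to +x, tips at x = 85 mm, centre lines y = +60, +20, -20, -60 mm, undersides level.
- tip1 (a point): Middle of the lower tip edge of the thinnest leaf (4 mm), at x = 85, y = +60, z = 0 mm in the gauge's frame. Bearing down on the gauge as it slides adds bench friction to the force felt; ease the hand up a few tenths of a millimetre until the gauge rests lightly, and measure the push from there.
- tip2 (a point): The same point of the second leaf (6.5 mm), y = +20 mm. A leaf pressed against the lug or the stop can pitch the gauge slightly nose-down in the grip; letting go for a moment lays it flat again.
- tip3 (a point): The same point of the third leaf (9 mm), y = -20 mm.
- tip4 (a point): The same point of the thickest leaf (11.5 mm), y = -60 mm.
- wrench: Bystander, leave it alone: loose steel wrench. Origin at its underside.
- driver: Bystander, leave it alone: loose screwdriver. Origin at its underside.
- oilcan: Bystander, leave it alone: loose steel can, 60 mm wide and 140 mm tall. Origin at its underside.
- clampring: Bystander, leave it alone: loose thin steel clamp ring, 90 mm wide, 16 mm tall. Origin at its underside.
- wheel: Bystander, leave it alone: loose aluminium compressor wheel, 64 mm wide, 34 mm tall. Origin at its underside.
- mug: Bystander, leave it alone: loose white mug, 95 mm tall. Origin at its underside.
- jar: Bystander, leave it alone: loose grey jar with a black cap, 70 mm tall. Origin at its underside.
- bearing: Bystander, leave it alone: loose steel bearing ring, 52 mm wide, 15 mm tall. Origin at its underside.
Things that resemble listed ones, but are neither listed nor needed, are in the scene too. What is shaped like the gauge but green is not meant.

How it is judged:
On the way, in this order (a step that is already met when the one before it is completed fails the run):
1. the thinnest leaf has been pushed fully home under the lug (x of tip1 in the frame of stand above 0.024 m and y of tip1 in the frame of stand between -0.009 and 0.009 m and angle between gauge's own z axis and vertical below 0.04 rad and height (world z) of tip1 below 0.003 m), for 0.1 s.
2. the first leaf that is too thick has been pressed against the lug's front edge with at least 1.5 N, flat on the bench, and did not go in ((((contact force between gauge and lug_bar above 1.5 N and x of tip2 in the frame of stand between -0.006 and 0.005 m and y of tip2 in the frame of stand between -0.009 and 0.009 m and angle between gauge's own z axis and vertical below 0.04 rad and height (world z) of tip2 below 0.003 m) and z of lug_bar in the frame of stand between 0.0095 and 0.013 m) or ((contact force between gauge and lug_bar above 1.5 N and x of tip3 in the frame of stand between -0.006 and 0.005 m and y of tip3 in the frame of stand between -0.009 and 0.009 m and angle between gauge's own z axis and vertical below 0.04 rad and height (world z) of tip3 below 0.003 m) and z of lug_bar in the frame of stand between 0.012 and 0.0155 m) or ((contact force between gauge and lug_bar above 1.5 N and x of tip4 in the frame of stand between -0.006 and 0.005 m and y of tip4 in the frame of stand between -0.009 and 0.009 m and angle between gauge's own z axis and vertical below 0.04 rad and height (world z) of tip4 below 0.003 m) and z of lug_bar in the frame of stand between 0.0145 and 0.018 m))), for 0.05 s.
At the end, for the whole second after the job is handed in: The thickest leaf that goes in under the lug (a leaf within 0.5 mm of the gap may count either way) lies there fully home: its tip at least 24 mm in from the lug's front edge and within 9 mm of the lug's middle, the gauge flat on the bench and at rest ((((x of tip1 in the frame of stand above 0.024 m and y of tip1 in the frame of stand between -0.009 and 0.009 m and angle between gauge's own z axis and vertical below 0.04 rad and height (world z) of tip1 below 0.003 m) and z of lug_bar in the frame of stand below 0.013 m) or ((x of tip2 in the frame of stand above 0.024 m and y of tip2 in the frame of stand between -0.009 and 0.009 m and angle between gauge's own z axis and vertical below 0.04 rad and height (world z) of tip2 below 0.003 m) and z of lug_bar in the frame of stand below 0.0155 m) or ((x of tip3 in the frame of stand above 0.024 m and y of tip3 in the frame of stand between -0.009 and 0.009 m and angle between gauge's own z axis and vertical below 0.04 rad and height (world z) of tip3 below 0.003 m) and z of lug_bar in the frame of stand below 0.018 m)) and linear speed of gauge below 0.01 m/s and angular speed of gauge below 0.1 rad/s); the robot touches nothing.
It fails at once if the gauge loaded the lug with more than 25 N (contact force between gauge and lug_bar above 25 N).
It fails at once if the robot itself pushed on the stand or the turbocharger (contact force between any of the arm, the fingers and stand above 5 N or contact force between any of the arm, the fingers and turbo above 5 N).
It fails at once if a leaf thicker than the first one that binds was pressed against the lug ((contact force between leaf3 and lug_bar above 2 N and z of lug_bar in the frame of stand below 0.012 m) or (contact force between leaf4 and lug_bar above 2 N and z of lug_bar in the frame of stand below 0.0145 m)).
It fails at once if another thing on the bench was pushed more than 20 mm out of its place (distance of any of wrench, driver, oilcan, clampring, wheel, mug, jar, bearing from where it was at the start of the episode above 0.02 m).
It also fails if it takes over 67 s, if anything falls off the work surface, if the arm or the gripper's body presses on something with over 40 N, if the wrist force passes 120 N, or if a joint passes its speed limit or range.

## Working session

There is one attempt and no reset: what is moved stays moved. The work goes in short steps, Python scripts to look and compute and a tool call to move; the robot and the scene stay as the last step left them, time stands still between calls to the robot, and variables do not carry over. Pictures are saved under pics/ and viewed, at most 10 in all, crops included, and the job is handed in when it is done.

Besides the shell and the picture viewer there is one more tool, called after "Emit:" as name(argument=value, ...) on one line, values as JSON. apply_moves: Moves the arm, as the interface text tells. Its arguments: {"type":"object","properties":{"rows":{"type":"array"},"grip_force":{"type":"number"}},"required":["rows"]}

```bash
mkdir -p pics; ls
python3 - <<'E'
from bench import robot
import cv2
s=robot.read_state();print(s, robot.tcp_to_grasp)
for n in("side","top"):
    cv2.imwrite(f"pics/{n}0.png",robot.grab_frame(n)[:,:,::-1]);c=robot.camera_model(n);print(n,c)
E
```

```text
pics
{'clock': 0.0, 'q': array([ 1.26437569,  0.3328614 , -0.064729  ,  1.46092132,  0.02157098,
        1.34987924, -0.08846943]), 'joint_vel': array([-0.00050047,  0.00201278,  0.00022197, -0.00050162,  0.00096111,
        0.00138646,  0.00090437]), 'effort': array([ 2.69269049e-04, -6.23251319e+01,  2.46579439e-02, -3.89898956e+01,
       -6.13827026e-02,  3.97079741e-02,  1.90434193e-04]), 'tcp_pos': array([ 0.17493306, -0.59963087,  0.22177008]), 'tool_rot': array([-3.10865197e+00, -4.44249696e-01,  3.44042635e-04]), 'contact_force': array([-0.32309733,  0.8196038 ,  0.61372768]), 'moment': array([ 0.02299229, -0.01477684, -0.00205199]), 'grip_force': 0.0, 'grip_width': 1.0028659871734478} 0.0187
side {'K': array([[514.27294225,   0.        , 317.72447273],
       [  0.        , 514.27294225, 208.23647191],
       [  0.        ,   0.        ,   1.        ]]), 'k1': 0.0013697102663476843, 'rvec': array([ 0.5880209 , -2.47851829,  1.45949812]), 'tvec': array([0.42651904, 0.20781391, 1.26188858])}
top {'K': array([[520.34639741,   0.        , 329.70377736],
       [  0.        , 520.34639741, 194.56679164],
       [  0.        ,   0.        ,   1.        ]]), 'k1': -0.09196229101314843, 'rvec': array([ 2.14651797, -2.14438652,  0.18011513]), 'tvec': array([-0.09652165,  0.51127922,  1.3838883 ])}
```

View pics/top0.png

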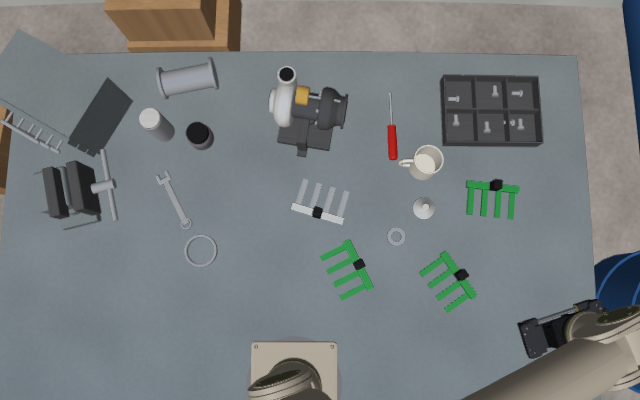

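View pics/side0.png

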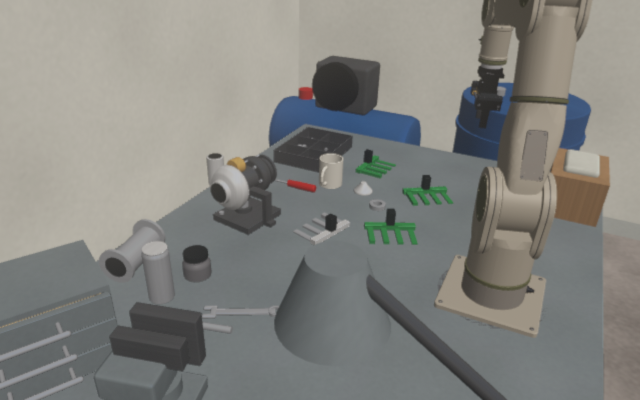

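The top view shows four gauge shapes. Three are green, at px (348,270), (448,280) and (492,198). The grey one with a black handle at (318,212) is the gauge meant. The lug is the dark bar end at about (302,150), pointing down in the image. I'll confirm with an enlarged crop.

```bash
cat > h.py <<'E'
import numpy as np,cv2
from bench import robot
def ray(n,uv,c=None):
    c=c or robot.camera_model(n);K=c["K"];R=cv2.Rodrigues(c["rvec"])[0]
    d=np.array([c["k1"],0,0,0,0.])
    p=cv2.undistortPoints(np.array([[uv]],float),K,d)[0,0]
    return -R.T@c["tvec"],R.T@np.array([p[0],p[1],1])
def onz(n,uv,z,c=None):
    o,d=ray(n,uv,c);return o+d*(z-o[2])/d[2]
def proj(n,P,c=None):
    c=c or robot.camera_model(n)
    return cv2.projectPoints(np.array(P,float).reshape(-1,3),c["rvec"],c["tvec"],c["K"],np.array([c["k1"],0,0,0,0.]))[0][:,0]
E
python3 - <<'E'
from h import *
im=cv2.imread("pics/top0.png");x0,y0=260,60
cv2.imwrite("pics/topc.png",cv2.resize(im[60:240,260:380],None,fx=5,fy=3.3*1.0) if 0 else cv2.resize(im[110:230,270:360],None,fx=5,fy=5,interpolation=cv2.INTER_CUBIC))
for uv in[(302,155),(318,212),(292,208),(344,221)]:print(uv,onz("top",uv,0.01).round(3))
E
```

```text
(302, 155) [ 0.629 -0.018  0.01 ]
(318, 212) [ 0.467 -0.064  0.01 ]
(292, 208) [0.478 0.009 0.01 ]
(344, 221) [ 0.442 -0.136  0.01 ]
```

View pics/topc.png

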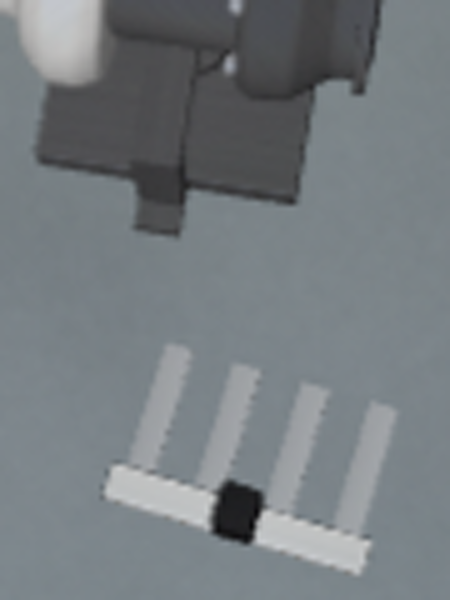

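Run:
```python
from h import *
def cp(u,v):return (270+(u+.5)/5-.5,110+(v+.5)/5-.5)
T=lambda u,v,z:onz("top",cp(u,v),z)
a,b=T(37,160,.022),T(296,203,.022)
print("base",a,b,np.linalg.norm(a-b),np.degrees(np.arctan2(*( -(a-b)[:2]*[1,-1])[::1])))
y=(a-b)/np.linalg.norm(a-b);x=np.array([y[1],-y[0],0]);yaw=np.arctan2(x[1],x[0])
o=(a+b)/2-.03*x;print("stand yaw",np.degrees(yaw),"origin",o, "lug front",T(133,228,.02),T(180,238,.02))
l,r=T(106,480,.016),T(368,558,.016)   # bar left/right end mid
g=(l-r)/np.linalg.norm(l-r);gx=np.array([g[1],-g[0],0])
print("gauge len",np.linalg.norm(l-r),"yaw",np.degrees(np.arctan2(gx[1],gx[0])),"mid",(l+r)/2,"handle",T(240,507,.062))
for t in [(178,346),(246,367),(314,386),(383,405)]:print("tip",T(*t,.006))
s=robot.read_state();R=cv2.Rodrigues(s["tool_rot"])[0];print(R.round(3),np.degrees(np.arctan2(R[1,1],R[0,1])))
c=robot.camera_model("wrist");Rw=cv2.Rodrigues(c["rvec"])[0];print("cam in tool",R.T@(-Rw.T@c["tvec"]-s["tcp_pos"]),"\n",(R.T@Rw.T).round(3),c["K"])
```

```text
base [0.66524671 0.05245693 0.022     ] [ 0.64062631 -0.09367364  0.022     ] 0.1481901049563464 -9.563504973709177
stand yaw -9.563504973709179 origin [ 0.62335345 -0.01562414  0.022     ] lug front [ 0.62645728 -0.00204571  0.02      ] [ 0.6207483  -0.02851724  0.02      ]
gauge len 0.15158900790265212 yaw -16.582981459389384 mid [ 0.46240206 -0.06097542  0.016     ] handle [ 0.46331927 -0.06330539  0.062     ]
tip [ 0.56164189 -0.0273688   0.006     ]
tip [ 0.54969822 -0.06572385  0.006     ]
tip [ 0.53892637 -0.10399108  0.006     ]
tip [ 0.52817677 -0.1427573   0.006     ]
[[ 0.96   0.28  -0.   ]
 [ 0.28  -0.96   0.001]
 [-0.    -0.001 -1.   ]] -73.73983863589613
cam in tool [ 0.07693782  0.00063071 -0.16171487] 
 [[-0.001 -0.96  -0.281]
 [ 1.    -0.001 -0.001]
 [ 0.    -0.281  0.96 ]] [[289.04567825   0.         319.1865652 ]
 [  0.         289.04567825 200.43056745]
 [  0.           0.           1.        ]]
```

Emit:
apply_moves(rows=[{"dp": [0.03,0.05,0.03],"rotation": [0,0,-0.6],"grip": 1},{"dp": [0.06,0.1,0.05],"rotation": [0,0,-1.2],"grip": 1},{"dp": [0.09,0.15,0.07],"rotation": [0,0,-1.8],"grip": 1},{"dp": [0.12,0.2,0.08],"rotation": [0,0,-2.4],"grip": 1},{"dp": [0.15,0.25,0.08],"rotation": [0,0,-3.0],"grip": 1},{"dp": [0.18,0.3,0.08],"rotation": [0,0,-3.6],"grip": 1},{"dp": [0.21,0.35,0.08],"rotation": [0,0,-4.2],"grip": 1},{"dp": [0.24,0.4,0.08],"rotation": [0,0,-4.8],"grip": 1},{"dp": [0.27,0.45,0.08],"rotation": [0,0,-5.4],"grip": 1},{"dp": [0.3,0.5,0.08],"rotation": [0,0,-6.0],"grip": 1},{"dp": [0.315,0.54,0.08],"rotation": [0,0,-6.5],"grip": 1},{"dp": [0.315,0.54,0.08],"rotation": [0,0,-6.58],"grip": 1}])

```text
clock: 1.6
tcp_pos: [0.4906, -0.0563, 0.3023]
tool_rot: [-3.109, 0.446, 0.001]
contact_force: [-0.1, -0.9, 0.2]
grip_width: 0.997
grip_force: 0.0
```

Run:
```python
from h import *
c=robot.camera_model("wrist");im=robot.grab_frame("wrist")[:,:,::-1];cv2.imwrite("pics/w1.png",im)
s=robot.read_state();R=cv2.Rodrigues(s["tool_rot"])[0];print(s["clock"],s["q"].round(3),s["tcp_pos"],np.degrees(np.arctan2(R[1,1],R[0,1])),s["joint_vel"].max())
import pickle;pickle.dump(c,open("w1.pkl","wb"))
```

```text
1.65 [ 0.64   0.046 -0.626  1.639  0.027  1.466 -1.848] [ 0.49008017 -0.05872236  0.30225675] -106.49299676413479 0.04574121617714939
```

View pics/w1.png

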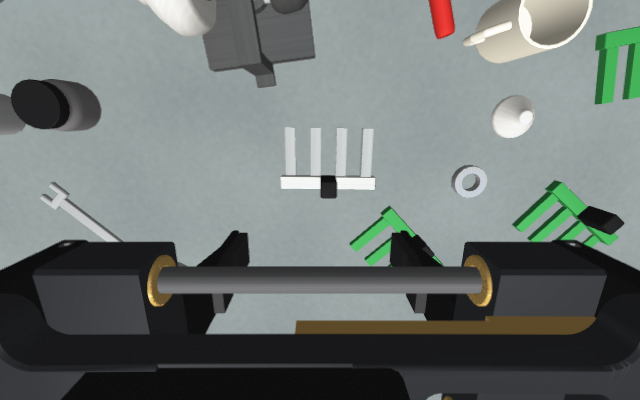

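The wrist view shows the grey gauge: bar from (281,183) to (375,183), handle at (328,187), leaf tips near y=128. The lug front edge is at about (258,88)-(276,85), and the base front edge runs from about (214,72) to (314,57). Next I'll check the stand pose in an enlarged crop.

Run:
```python
from h import *
im=cv2.imread("pics/w1.png");cv2.imwrite("pics/w1c.png",cv2.resize(im[30:210,195:390],None,fx=4,fy=3.3 and 3.3,interpolation=cv2.INTER_CUBIC) if 0 else cv2.resize(im[40:200,200:385],None,fx=3.7,fy=3.7,interpolation=cv2.INTER_CUBIC))
```

```text
(no output)
```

View pics/w1c.png

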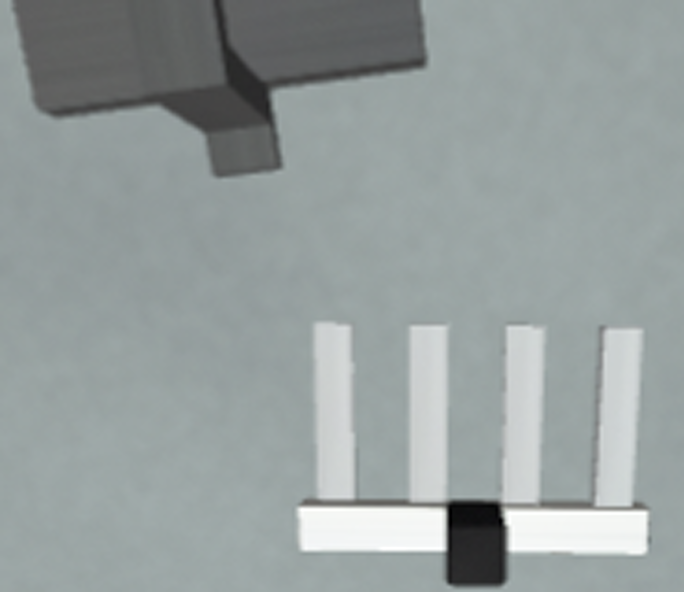

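Run:
```python
from h import *
import pickle
c=pickle.load(open("w1.pkl","rb"))
def W(u,v,z):return onz("wrist",(200+(u+.5)/3.7-.5,40+(v+.5)/3.7-.5),z,c)
a,b=W(50,117,0),W(426,67,0);d=a-b;print(np.linalg.norm(d),"yaw",np.degrees(np.arctan2(-d[0],d[1])),(a+b)/2)
l,r=W(215,178,.008),W(281,168,.008);print("lug",l,r,(l+r)/2,np.linalg.norm(l-r))
l,r=W(212,173,.02),W(281,163,.02);print("lugtop",(l+r)/2,np.linalg.norm(l-r))
l,r=W(299,527,.016),W(648,530,.016);d=l-r;print("bar",np.linalg.norm(d),np.degrees(np.arctan2(-d[0],d[1])),(l+r)/2)
for t in[(333,323),(429,325),(526,326),(623,328)]:print("tip",W(*t,.006))
```

```text
0.15121562641000527 yaw -9.46987100774986 [ 6.56326142e-01 -2.01620564e-02 -2.77555756e-17]
lug [ 0.62777677 -0.00233061  0.008     ] [ 0.62388702 -0.02875356  0.008     ] [ 0.6258319  -0.01554208  0.008     ] 0.026707726334849607
lugtop [ 0.62608677 -0.01725082  0.02      ] 0.027122434612148534
bar 0.14961907915685552 -16.889180165014125 [ 0.46315077 -0.06220578  0.016     ]
tip [ 0.56131531 -0.02983578  0.006     ]
tip [ 0.54929865 -0.06784369  0.006     ]
tip [ 0.53753097 -0.10638241  0.006     ]
tip [ 0.52535875 -0.14481989  0.006     ]
```

Emit:
apply_moves(rows=[{"dp": [-0.01,-0.001,-0.02],"rotation": [0,0,2],"grip": 1},{"dp": [-0.02,-0.002,-0.04],"rotation": [0,0,4],"grip": 1},{"dp": [-0.027,-0.003,-0.06],"rotation": [0,0,6],"grip": 1},{"dp": [-0.027,-0.003,-0.08],"rotation": [0,0,8],"grip": 1},{"dp": [-0.027,-0.003,-0.1],"rotation": [0,0,10],"grip": 1},{"dp": [-0.027,-0.003,-0.12],"rotation": [0,0,12],"grip": 1},{"dp": [-0.027,-0.003,-0.14],"rotation": [0,0,14],"grip": 1},{"dp": [-0.027,-0.003,-0.16],"rotation": [0,0,16],"grip": 1},{"dp": [-0.027,-0.003,-0.18],"rotation": [0,0,18],"grip": 1},{"dp": [-0.027,-0.003,-0.19],"rotation": [0,0,20],"grip": 1},{"dp": [-0.027,-0.003,-0.19],"rotation": [0,0,22],"grip": 1},{"dp": [-0.027,-0.003,-0.19],"rotation": [0,0,24],"grip": 1}])

```text
clock: 3.15
tcp_pos: [0.4624, -0.0646, 0.1122]
tool_rot: [-1.943, -2.468, 0.001]
contact_force: [-0.3, 0.2, 0.4]
grip_width: 1.001
grip_force: 0.0
```

Emit:
apply_moves(rows=[{"dp": [0,0,0],"rotation": [0,0,2],"grip": 1},{"dp": [0,0,0],"rotation": [0,0,4],"grip": 1},{"dp": [0,0,0],"rotation": [0,0,6],"grip": 1},{"dp": [0,0,0],"rotation": [0,0,8],"grip": 1},{"dp": [0,0,0],"rotation": [0,0,10],"grip": 1},{"dp": [0,0,0],"rotation": [0,0,11.9],"grip": 1},{"dp": [0,0,0],"rotation": [0,0,11.9],"grip": 1},{"dp": [0,0,0],"rotation": [0,0,11.9],"grip": 1}])

```text
clock: 4.15
tcp_pos: [0.4628, -0.0638, 0.1125]
tool_rot: [-0.476, -3.105, 0.0]
contact_force: [-0.4, -0.1, -0.3]
grip_width: 1.002
grip_force: 0.0
```

```bash
cat > st.py <<'E'
from h import *
s=robot.read_state();R=cv2.Rodrigues(s["tool_rot"])[0]
ty=np.degrees(np.arctan2(R[1,1],R[0,1]));yaw=ty-90
O=np.array([.6255,-.0158]);a=np.radians(-9.5);X=np.array([np.cos(a),np.sin(a)]);Y=np.array([-X[1],X[0]])
d=s["tcp_pos"][:2]-O;f=s["contact_force"]
print("t",s["clock"],"tcp",s["tcp_pos"].round(4),"gyaw",round(yaw,2),"tilt",R[:,2].round(4),"stand xy mm",(1e3*np.array([d@X,d@Y])).round(1),"F stand",round(f[:2]@X,2),round(f[:2]@Y,2),"Fz",f[2].round(2),"M",s["moment"].round(2),"grip",round(s["grip_width"],3),s["grip_force"],"q7",s["q"][6].round(2))
E
python3 st.py
```

```text
t 4.15 tcp [ 0.4628 -0.0638  0.1125] gyaw -17.41 tilt [-3.e-04 -2.e-04 -1.e+00] stand xy mm [-152.6  -74.2] F stand -0.38 -0.2 Fz -0.27 M [ 0.08 -0.15  0.01] grip 1.002 0.0 q7 1.21
```

Emit:
apply_moves(rows=[{"dp": [0,0.001,-0.04],"rotation": [0,0,0],"grip": 1},{"dp": [0,0.001,-0.07],"rotation": [0,0,0.1],"grip": 1},{"dp": [0,0.001,-0.09],"rotation": [0,0,0.1],"grip": 1},{"dp": [0,0.001,-0.09],"rotation": [0,0,0.1],"grip": 1},{"dp": [0,0.001,-0.09],"rotation": [0,0,0.1],"grip": -0.1},{"dp": [0,0.001,-0.09],"rotation": [0,0,0.1],"grip": -1},{"dp": [0,0.001,-0.09],"rotation": [0,0,0.1],"grip": -1},{"dp": [0,0.001,-0.09],"rotation": [0,0,0.1],"grip": -1},{"dp": [0,0.001,-0.09],"rotation": [0,0,0.1],"grip": -1},{"dp": [0,0.001,-0.09],"rotation": [0,0,0.1],"grip": -1}], grip_force=25)

```text
clock: 5.4
tcp_pos: [0.463, -0.062, 0.0226]
tool_rot: [-0.455, -3.109, -0.0]
contact_force: [-0.3, -0.2, -0.3]
grip_width: 0.403
grip_force: 0.0
```

```bash
python3 st.py
```

```text
t 5.4 tcp [ 0.463  -0.062   0.0226] gyaw -16.64 tilt [-0.e+00  1.e-04 -1.e+00] stand xy mm [-152.6  -72.4] F stand -0.27 -0.2 Fz -0.28 M [ 0.03 -0.13  0.01] grip 0.403 0.0 q7 1.1
```

Emit:
apply_moves(rows=[{"dp": [0,0,0],"rotation": [0,0,0],"grip": -1},{"dp": [0,0,0],"rotation": [0,0,0],"grip": -1},{"dp": [0,0,0],"rotation": [0,0,0],"grip": -1},{"dp": [0,0,0],"rotation": [0,0,0],"grip": -1}])

```text
clock: 5.9
tcp_pos: [0.463, -0.062, 0.0226]
tool_rot: [-0.455, -3.109, -0.0]
contact_force: [-0.5, 0.4, 0.3]
grip_width: 0.277
grip_force: 25.0
```

```bash
python3 st.py
```

```text
t 5.9 tcp [ 0.463  -0.062   0.0226] gyaw -16.64 tilt [ 0.e+00  2.e-04 -1.e+00] stand xy mm [-152.6  -72.3] F stand -0.6 0.32 Fz 0.25 M [ 0.2  -0.16 -0.02] grip 0.277 24.99765833839774 q7 1.1
```

Emit:
apply_moves(rows=[{"dp": [0,0,0.0003],"rotation": [0,0,0],"grip": -1},{"dp": [0.009,0.0006,0.0003],"rotation": [0,0,0.25],"grip": -1},{"dp": [0.018,0.0012,0.0003],"rotation": [0,0,0.5],"grip": -1},{"dp": [0.027,0.0018,0.0003],"rotation": [0,0,0.75],"grip": -1},{"dp": [0.036,0.0024,0.0003],"rotation": [0,0,1.0],"grip": -1},{"dp": [0.045,0.003,0.0003],"rotation": [0,0,1.25],"grip": -1},{"dp": [0.054,0.0035,0.0003],"rotation": [0,0,1.43],"grip": -1},{"dp": [0.054,0.0035,0.0003],"rotation": [0,0,1.43],"grip": -1},{"dp": [0.054,0.0035,0.0003],"rotation": [0,0,1.43],"grip": -1},{"dp": [0.054,0.0035,0.0003],"rotation": [0,0,1.43],"grip": -1}])

```text
clock: 7.15
tcp_pos: [0.5167, -0.0586, 0.0228]
tool_rot: [-0.26, -3.131, 0.0]
contact_force: [-0.5, -1.1, -4.2]
grip_width: 0.274
grip_force: 25.0
```

```bash
python3 st.py
python3 - <<'E'
from h import *
im=robot.grab_frame("top")[:,:,::-1];sd=robot.grab_frame("side")[:,:,::-1]
a=cv2.resize(im[110:230,265:365],None,fx=4,fy=4,interpolation=cv2.INTER_CUBIC)
b=cv2.resize(sd[170:290,200:300],None,fx=4,fy=4,interpolation=cv2.INTER_CUBIC)
cv2.imwrite("pics/c2.png",np.hstack([a,b])[:, :800])
E
```

```text
t 7.15 tcp [ 0.5167 -0.0586  0.0228] gyaw -9.5 tilt [-3.e-04 -2.e-04 -1.e+00] stand xy mm [-100.2  -60.2] F stand -0.27 -1.16 Fz -4.16 M [ 0.15 -0.08  0.  ] grip 0.274 24.997129552066326 q7 1.16
```

View pics/c2.png

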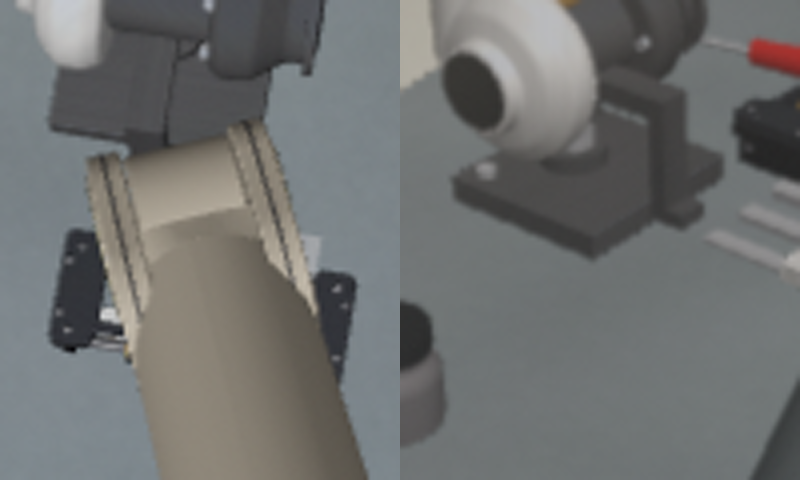

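The top view is covered by the arm. In the side crop, leaf 1's tip at about (706,235) points at the lug's front at about (690,215). I'll check that against the predicted positions.

Run:
```python
from h import *
O=np.array([.6255,-.0158]);a=np.radians(-9.5);X=np.array([np.cos(a),np.sin(a)]);Y=np.array([-X[1],X[0]])
S=lambda x,y,z:[*(O+x*X+y*Y),z]
P=[S(-.015,.008,0.004),S(-.015,-.008,0.004),S(0,.013,.02),S(0,-.013,.02),S(.03,.075,.0),S(.03,-.075,.022)]
print(((proj("side",P)-[200,170])*4+[400,0]).round(0))
```

```text
[[703. 235.]
 [717. 226.]
 [682. 212.]
 [705. 198.]
 [594. 258.]
 [726. 150.]]
```

Emit:
apply_moves(rows=[{"dp": [0.005,-0.0008,0],"rotation": [0,0,0],"grip": -1},{"dp": [0.01,-0.0017,0],"rotation": [0,0,0],"grip": -1},{"dp": [0.015,-0.0025,0],"rotation": [0,0,0],"grip": -1},{"dp": [0.02,-0.0033,0],"rotation": [0,0,0],"grip": -1},{"dp": [0.02,-0.0033,0],"rotation": [0,0,0],"grip": -1}])

```text
clock: 7.88
tcp_pos: [0.5374, -0.0618, 0.0228]
tool_rot: [0.26, 3.131, 0.001]
contact_force: [-0.3, 0.2, -4.8]
grip_width: 0.266
grip_force: 25.0
```

```bash
python3 st.py
```

```text
t 7.875 tcp [ 0.5374 -0.0618  0.0228] gyaw -9.49 tilt [ 1.e-04  4.e-04 -1.e+00] stand xy mm [-79.3 -59.9] F stand -0.36 0.16 Fz -4.81 M [ 0.07 -0.04  0.02] grip 0.266 24.997143947985023 q7 1.16
```

Emit:
apply_moves(rows=[{"dp": [0.004,-0.0007,0],"rotation": [0,0,0],"grip": -1},{"dp": [0.008,-0.0013,0],"rotation": [0,0,0],"grip": -1},{"dp": [0.012,-0.002,0],"rotation": [0,0,0],"grip": -1},{"dp": [0.016,-0.0027,0],"rotation": [0,0,0],"grip": -1},{"dp": [0.019,-0.0032,0],"rotation": [0,0,0],"grip": -1},{"dp": [0.0215,-0.0036,0],"rotation": [0,0,0],"grip": -1},{"dp": [0.0215,-0.0036,0],"rotation": [0,0,0],"grip": -1}])

```text
clock: 8.75
tcp_pos: [0.5587, -0.0654, 0.0229]
tool_rot: [0.26, 3.131, 0.0]
contact_force: [0.0, -0.5, -4.6]
grip_width: 0.278
grip_force: 25.0
```

```bash
python3 st.py
```

```text
t 8.75 tcp [ 0.5587 -0.0654  0.0229] gyaw -9.5 tilt [ 0.e+00  2.e-04 -1.e+00] stand xy mm [-57.7 -60. ] F stand 0.11 -0.44 Fz -4.57 M [ 0.14 -0.11  0.01] grip 0.278 24.99712365679443 q7 1.16
```

Emit:
apply_moves(rows=[{"dp": [0.001,-0.0002,0],"rotation": [0,0,0],"grip": -1},{"dp": [0.002,-0.0003,0],"rotation": [0,0,0],"grip": -1},{"dp": [0.002,-0.0003,0],"rotation": [0,0,0],"grip": -1}])

```text
clock: 9.12
tcp_pos: [0.5606, -0.0657, 0.0229]
tool_rot: [0.26, 3.131, 0.0]
contact_force: [0.6, -0.7, -3.8]
grip_width: 0.276
grip_force: 25.0
```

Emit:
apply_moves(rows=[{"dp": [0.0005,-0.0001,0],"rotation": [0,0,0],"grip": -1},{"dp": [0.001,-0.0002,0],"rotation": [0,0,0],"grip": -1},{"dp": [0.001,-0.0002,0],"rotation": [0,0,0],"grip": -1}])

```text
clock: 9.5
tcp_pos: [0.5616, -0.0659, 0.0229]
tool_rot: [0.26, 3.131, 0.0]
contact_force: [-0.2, 1.0, -4.1]
grip_width: 0.274
grip_force: 25.0
```

```bash
python3 st.py
```

```text
t 9.5 tcp [ 0.5616 -0.0659  0.0229] gyaw -9.49 tilt [ 0.e+00  1.e-04 -1.e+00] stand xy mm [-54.8 -60. ] F stand -0.33 0.91 Fz -4.11 M [ 0.16 -0.06  0.02] grip 0.274 24.9971547187306 q7 1.16
```

Emit:
apply_moves(rows=[{"dp": [0.0005,-0.0001,0],"rotation": [0,0,0],"grip": -1},{"dp": [0.001,-0.0002,0],"rotation": [0,0,0],"grip": -1},{"dp": [0.001,-0.0002,0],"rotation": [0,0,0],"grip": -1}])

```text
clock: 9.88
tcp_pos: [0.5621, -0.0661, 0.0227]
tool_rot: [-0.26, -3.13, 0.0]
contact_force: [-3.8, -0.6, -3.1]
grip_width: 0.273
grip_force: 25.0
```

Emit:
apply_moves(rows=[{"dp": [0.0005,-0.0001,0],"rotation": [0,0,0],"grip": -1},{"dp": [0.001,-0.0002,0],"rotation": [0,0,0],"grip": -1},{"dp": [0.001,-0.0002,0],"rotation": [0,0,0],"grip": -1}])

```text
clock: 10.25
tcp_pos: [0.5622, -0.0663, 0.0227]
tool_rot: [-0.259, -3.128, 0.001]
contact_force: [-8.2, -0.0, 2.3]
grip_width: 0.277
grip_force: 25.0
```

```bash
python3 st.py
```

```text
t 10.25 tcp [ 0.5622 -0.0663  0.0227] gyaw -9.47 tilt [-2.8e-03 -4.0e-04 -1.0e+00] stand xy mm [-54.1 -60.3] F stand -8.09 -1.4 Fz 2.26 M [0.15 1.62 0.26] grip 0.277 25.022644659038633 q7 1.16
```

Emit:
apply_moves(rows=[{"dp": [-0.012,0.002,0.0002],"rotation": [0,0,0],"grip": -1},{"dp": [-0.024,0.004,0.0002],"rotation": [0,0,0],"grip": -1},{"dp": [-0.036,0.006,0.0002],"rotation": [0,0,0],"grip": -1},{"dp": [-0.0473,0.0079,0.0002],"rotation": [0,0,0],"grip": -1},{"dp": [-0.0473,0.0079,0.0002],"rotation": [0,0,0],"grip": -1},{"dp": [-0.0457,0.0178,0.0002],"rotation": [0,0,0],"grip": -1},{"dp": [-0.044,0.0276,0.0002],"rotation": [0,0,0],"grip": -1},{"dp": [-0.0424,0.0375,0.0002],"rotation": [0,0,0],"grip": -1},{"dp": [-0.0407,0.0474,0.0002],"rotation": [0,0,0],"grip": -1},{"dp": [-0.0407,0.0474,0.0002],"rotation": [0,0,0],"grip": -1},{"dp": [-0.0407,0.0474,0.0002],"rotation": [0,0,0],"grip": -1}])

```text
clock: 11.62
tcp_pos: [0.5228, -0.0192, 0.023]
tool_rot: [-0.26, -3.131, 0.0]
contact_force: [-0.3, -0.2, -3.9]
grip_width: 0.278
grip_force: 25.0
```

```bash
python3 st.py
```

```text
t 11.625 tcp [ 0.5228 -0.0192  0.023 ] gyaw -9.5 tilt [-2.e-04 -2.e-04 -1.e+00] stand xy mm [-100.7  -20.3] F stand -0.26 -0.21 Fz -3.93 M [ 0.11 -0.14  0.01] grip 0.278 24.997177748009562 q7 1.08
```

Emit:
apply_moves(rows=[{"dp": [0,0,-0.0003],"rotation": [0,0,0],"grip": -0.3},{"dp": [0,0,-0.0003],"rotation": [0,0,0],"grip": -0.3},{"dp": [0,0,-0.0003],"rotation": [0,0,0],"grip": -0.3},{"dp": [0,0,-0.0003],"rotation": [0,0,0],"grip": -1},{"dp": [0,0,-0.0003],"rotation": [0,0,0],"grip": -1},{"dp": [0,0,-0.0003],"rotation": [0,0,0],"grip": -1},{"dp": [0,0,-0.0003],"rotation": [0,0,0],"grip": -1},{"dp": [0,0,-0.0002],"rotation": [0,0,0],"grip": -1}])

```text
clock: 12.62
tcp_pos: [0.5229, -0.019, 0.0229]
tool_rot: [0.26, 3.131, 0.0]
contact_force: [0.6, -0.4, -1.5]
grip_width: 0.277
grip_force: 25.0
```

```bash
python3 st.py
```

```text
t 12.625 tcp [ 0.5229 -0.019   0.0229] gyaw -9.49 tilt [ 2.e-04 -0.e+00 -1.e+00] stand xy mm [-100.6  -20.1] F stand 0.67 -0.25 Fz -1.46 M [-0.15 -0.24 -0.09] grip 0.277 24.999684523791075 q7 1.08
```

Emit:
apply_moves(rows=[{"dp": [0.004,-0.0007,0],"rotation": [0,0,0],"grip": -1},{"dp": [0.008,-0.0013,0],"rotation": [0,0,0],"grip": -1},{"dp": [0.011,-0.0018,0],"rotation": [0,0,0],"grip": -1},{"dp": [0.013,-0.0022,0],"rotation": [0,0,0],"grip": -1},{"dp": [0.013,-0.0022,0],"rotation": [0,0,0],"grip": -1}])

```text
clock: 13.25
tcp_pos: [0.5352, -0.0206, 0.0229]
tool_rot: [-0.259, -3.129, -0.0]
contact_force: [-4.2, 1.3, 5.4]
grip_width: 0.271
grip_force: 25.0
```

Emit:
apply_moves(rows=[{"dp": [0.001,-0.0002,0],"rotation": [0,0,0],"grip": -1},{"dp": [0.002,-0.0003,0],"rotation": [0,0,0],"grip": -1},{"dp": [0.002,-0.0003,0],"rotation": [0,0,0],"grip": -1}])

```text
clock: 13.62
tcp_pos: [0.537, -0.0209, 0.0229]
tool_rot: [-0.259, -3.129, -0.0]
contact_force: [-5.6, 0.8, 6.8]
grip_width: 0.277
grip_force: 25.0
```

Emit:
apply_moves(rows=[{"dp": [0.0005,-0.0001,0],"rotation": [0,0,0],"grip": -1},{"dp": [0.001,-0.0002,0],"rotation": [0,0,0],"grip": -1},{"dp": [0.001,-0.0002,0],"rotation": [0,0,0],"grip": -1}])

```text
clock: 14.0
tcp_pos: [0.5379, -0.021, 0.0229]
tool_rot: [-0.259, -3.129, -0.0]
contact_force: [-6.7, 1.4, 7.1]
grip_width: 0.272
grip_force: 25.0
```

Emit:
apply_moves(rows=[{"dp": [0.0005,-0.0001,0],"rotation": [0,0,0],"grip": -1},{"dp": [0.001,-0.0002,0],"rotation": [0,0,0],"grip": -1},{"dp": [0.001,-0.0002,0],"rotation": [0,0,0],"grip": -1}])

```text
clock: 14.38
tcp_pos: [0.539, -0.0212, 0.0229]
tool_rot: [-0.259, -3.129, -0.0]
contact_force: [-5.8, 0.1, 6.7]
grip_width: 0.275
grip_force: 25.0
```

```bash
python3 st.py
```

```text
t 14.375 tcp [ 0.539  -0.0212  0.0229] gyaw -9.45 tilt [-1.9e-03  3.0e-04 -1.0e+00] stand xy mm [-84.5 -19.6] F stand -5.73 -0.87 Fz 6.69 M [ 0.31  0.97 -0.02] grip 0.275 24.996330896392465 q7 1.08
```

Emit:
apply_moves(rows=[{"dp": [-0.002,0.0003,0.0002],"rotation": [0,0,0],"grip": -1},{"dp": [-0.002,0.0003,0.0003],"rotation": [0,0,0],"grip": -1},{"dp": [-0.002,0.0003,0.0003],"rotation": [0,0,0],"grip": -1}])

```text
clock: 14.75
tcp_pos: [0.5376, -0.0214, 0.0229]
tool_rot: [-0.26, -3.13, -0.0]
contact_force: [-0.3, 0.8, -2.7]
grip_width: 0.269
grip_force: 25.0
```

```bash
python3 st.py
```

```text
t 14.75 tcp [ 0.5376 -0.0214  0.0229] gyaw -9.48 tilt [-5.e-04  3.e-04 -1.e+00] stand xy mm [-85.8 -20. ] F stand -0.42 0.76 Fz -2.68 M [ 0.18 -0.19  0.07] grip 0.269 24.99666186980903 q7 1.08
```

Light contact now, with the tip at about -1.4 mm. I'll push in small steps.

Emit:
apply_moves(rows=[{"dp": [0.001,-0.0002,0],"rotation": [0,0,0],"grip": -1},{"dp": [0.002,-0.0003,0],"rotation": [0,0,0],"grip": -1},{"dp": [0.002,-0.0003,0],"rotation": [0,0,0],"grip": -1}])

```text
clock: 15.12
tcp_pos: [0.5398, -0.022, 0.023]
tool_rot: [-0.26, -3.131, -0.0]
contact_force: [0.6, 0.5, -4.1]
grip_width: 0.271
grip_force: 25.0
```

Emit:
apply_moves(rows=[{"dp": [0.001,-0.0002,0],"rotation": [0,0,0],"grip": -1},{"dp": [0.001,-0.0002,0],"rotation": [0,0,0],"grip": -1}])

```text
clock: 15.38
tcp_pos: [0.5409, -0.0221, 0.0231]
tool_rot: [-0.26, -3.131, -0.0]
contact_force: [-0.6, -0.0, -4.9]
grip_width: 0.272
grip_force: 25.0
```

Emit:
apply_moves(rows=[{"dp": [0.001,-0.0002,0],"rotation": [0,0,0],"grip": -1},{"dp": [0.001,-0.0002,0],"rotation": [0,0,0],"grip": -1}])

```text
clock: 15.62
tcp_pos: [0.5419, -0.0222, 0.0232]
tool_rot: [0.26, 3.131, 0.0]
contact_force: [-0.1, 0.1, -5.0]
grip_width: 0.274
grip_force: 25.0
```

```bash
python3 st.py
```

```text
t 15.625 tcp [ 0.5419 -0.0222  0.0232] gyaw -9.49 tilt [ 0.e+00  1.e-04 -1.e+00] stand xy mm [-81.4 -20.2] F stand -0.07 0.08 Fz -4.95 M [ 0.09 -0.09 -0.05] grip 0.274 24.996357585769147 q7 1.08
```

Emit:
apply_moves(rows=[{"dp": [0.001,-0.0002,-0.0002],"rotation": [0,0,0],"grip": -1},{"dp": [0.002,-0.0003,-0.0002],"rotation": [0,0,0],"grip": -1},{"dp": [0.003,-0.0005,-0.0002],"rotation": [0,0,0],"grip": -1},{"dp": [0.003,-0.0005,-0.0002],"rotation": [0,0,0],"grip": -1}])

```text
clock: 16.12
tcp_pos: [0.5449, -0.0227, 0.023]
tool_rot: [0.26, 3.131, 0.0]
contact_force: [-0.5, 0.2, -4.8]
grip_width: 0.27
grip_force: 25.0
```

Emit:
apply_moves(rows=[{"dp": [0.0015,-0.0002,0],"rotation": [0,0,0],"grip": -1},{"dp": [0.003,-0.0005,0],"rotation": [0,0,0],"grip": -1},{"dp": [0.003,-0.0005,0],"rotation": [0,0,0],"grip": -1}])

```text
clock: 16.5
tcp_pos: [0.548, -0.0233, 0.023]
tool_rot: [0.26, 3.131, 0.0]
contact_force: [0.5, 0.1, -3.9]
grip_width: 0.276
grip_force: 25.0
```

```bash
python3 st.py
```

```text
t 16.5 tcp [ 0.548  -0.0233  0.023 ] gyaw -9.5 tilt [ 1.e-04  2.e-04 -1.e+00] stand xy mm [-75.2 -20.1] F stand 0.48 0.19 Fz -3.86 M [ 0.02 -0.19  0.05] grip 0.276 24.996147688943893 q7 1.08
```

Leaf 2 (6.5 mm) goes in: the tip is about 9 mm under with no force. I'll back out and try leaf 3.

Emit:
apply_moves(rows=[{"dp": [-0.0125,0.0021,0],"rotation": [0,0,0],"grip": -1},{"dp": [-0.0247,0.0041,0],"rotation": [0,0,0],"grip": -1},{"dp": [-0.0247,0.0041,0],"rotation": [0,0,0],"grip": -1},{"dp": [-0.023,0.014,0],"rotation": [0,0,0],"grip": -1},{"dp": [-0.0214,0.0239,0],"rotation": [0,0,0],"grip": -1},{"dp": [-0.0198,0.0337,0],"rotation": [0,0,0],"grip": -1},{"dp": [-0.0181,0.0436,0],"rotation": [0,0,0],"grip": -1},{"dp": [-0.0181,0.0436,0],"rotation": [0,0,0],"grip": -1},{"dp": [-0.0181,0.0436,0],"rotation": [0,0,0],"grip": -1}])

```text
clock: 17.62
tcp_pos: [0.5297, 0.0203, 0.0229]
tool_rot: [-0.26, -3.131, 0.0]
contact_force: [0.2, 0.3, -3.2]
grip_width: 0.279
grip_force: 25.0
```

Emit:
apply_moves(rows=[{"dp": [0.004,-0.0007,0],"rotation": [0,0,0],"grip": -1},{"dp": [0.008,-0.0013,0],"rotation": [0,0,0],"grip": -1},{"dp": [0.012,-0.002,0],"rotation": [0,0,0],"grip": -1},{"dp": [0.012,-0.002,0],"rotation": [0,0,0],"grip": -1}])

```text
clock: 18.12
tcp_pos: [0.5421, 0.0182, 0.0229]
tool_rot: [0.26, 3.131, 0.0]
contact_force: [0.3, -0.9, -3.2]
grip_width: 0.269
grip_force: 25.0
```

```bash
python3 st.py
```

```text
t 18.125 tcp [0.5421 0.0182 0.0229] gyaw -9.51 tilt [ 2.e-04  2.e-04 -1.e+00] stand xy mm [-87.9  19.8] F stand 0.47 -0.79 Fz -3.16 M [ 0.   -0.22 -0.  ] grip 0.269 24.996145328041166 q7 1.0
```

Tip 3 is at about -3.5 mm, so I'll step in.

Emit:
apply_moves(rows=[{"dp": [0.001,-0.0002,0],"rotation": [0,0,0],"grip": -1},{"dp": [0.002,-0.0003,0],"rotation": [0,0,0],"grip": -1},{"dp": [0.002,-0.0003,0],"rotation": [0,0,0],"grip": -1}])

```text
clock: 18.5
tcp_pos: [0.5438, 0.0181, 0.0229]
tool_rot: [0.26, 3.131, 0.0]
contact_force: [0.4, 0.8, -4.1]
grip_width: 0.272
grip_force: 25.0
```

Emit:
apply_moves(rows=[{"dp": [0.001,-0.0002,0],"rotation": [0,0,0],"grip": -1},{"dp": [0.001,-0.0002,0],"rotation": [0,0,0],"grip": -1}])

```text
clock: 18.75
tcp_pos: [0.5448, 0.0179, 0.023]
tool_rot: [0.26, 3.131, 0.0]
contact_force: [0.6, 0.1, -2.8]
grip_width: 0.278
grip_force: 25.0
```

Emit:
apply_moves(rows=[{"dp": [0.001,-0.0002,0],"rotation": [0,0,0],"grip": -1},{"dp": [0.001,-0.0002,0],"rotation": [0,0,0],"grip": -1}])

```text
clock: 19.0
tcp_pos: [0.5457, 0.0177, 0.023]
tool_rot: [-0.26, -3.131, -0.0]
contact_force: [-0.3, -0.1, -4.5]
grip_width: 0.275
grip_force: 25.0
```

```bash
python3 st.py
```

```text
t 19.0 tcp [0.5457 0.0177 0.023 ] gyaw -9.49 tilt [-1.e-04  1.e-04 -1.e+00] stand xy mm [-84.2  19.9] F stand -0.29 -0.11 Fz -4.51 M [ 0.04  0.01 -0.01] grip 0.275 24.996273228898644 q7 1.0
```

Emit:
apply_moves(rows=[{"dp": [0.001,-0.0002,-0.0001],"rotation": [0,0,0],"grip": -1},{"dp": [0.001,-0.0002,-0.0001],"rotation": [0,0,0],"grip": -1}])

```text
clock: 19.25
tcp_pos: [0.5458, 0.0177, 0.0229]
tool_rot: [-0.259, -3.129, 0.001]
contact_force: [-7.1, 0.4, 3.7]
grip_width: 0.276
grip_force: 25.0
```

Emit:
apply_moves(rows=[{"dp": [0.001,-0.0002,0],"rotation": [0,0,0],"grip": -1},{"dp": [0.001,-0.0002,0],"rotation": [0,0,0],"grip": -1}])

```text
clock: 19.5
tcp_pos: [0.5458, 0.0177, 0.0229]
tool_rot: [-0.259, -3.127, 0.001]
contact_force: [-12.4, 0.8, 7.8]
grip_width: 0.272
grip_force: 25.0
```

```bash
python3 st.py
```

```text
t 19.5 tcp [0.5458 0.0177 0.0229] gyaw -9.47 tilt [-3.9e-03 -4.0e-04 -1.0e+00] stand xy mm [-84.1  19.9] F stand -12.4 -1.28 Fz 7.76 M [ 0.27  2.22 -0.11] grip 0.272 25.00522973597981 q7 1.0
```

Leaf 3 (9 mm) binds against the lug: force rose with no advance, at about 12 N. Leaf 2 is therefore the thickest that goes in. I'll back off, line up leaf 2, and let go briefly so the gauge lies flat.

Emit:
apply_moves(rows=[{"dp": [-0.009,0.0015,0.0001],"rotation": [0,0,0],"grip": -1},{"dp": [-0.0178,0.003,0.0001],"rotation": [0,0,0],"grip": -1},{"dp": [-0.0178,0.003,0.0001],"rotation": [0,0,0],"grip": -1},{"dp": [-0.0194,-0.0069,0.0001],"rotation": [0,0,0],"grip": -1},{"dp": [-0.0211,-0.0168,0.0001],"rotation": [0,0,0],"grip": -1},{"dp": [-0.0228,-0.0266,0.0001],"rotation": [0,0,0],"grip": -1},{"dp": [-0.0244,-0.0365,0.0001],"rotation": [0,0,0],"grip": -1},{"dp": [-0.0244,-0.0365,0.0001],"rotation": [0,0,0],"grip": -1}])

```text
clock: 20.5
tcp_pos: [0.5233, -0.0205, 0.023]
tool_rot: [-0.263, -3.131, 0.0]
contact_force: [0.7, -0.1, -3.8]
grip_width: 0.272
grip_force: 25.0
```

Emit:
apply_moves(rows=[{"dp": [0,0,0],"rotation": [0,0,0],"grip": -0.3},{"dp": [0,0,0],"rotation": [0,0,0],"grip": -0.3},{"dp": [0,0,0],"rotation": [0,0,0],"grip": -0.3},{"dp": [0,0,0],"rotation": [0,0,0],"grip": -1},{"dp": [0,0,0],"rotation": [0,0,0],"grip": -1},{"dp": [0,0,0],"rotation": [0,0,0],"grip": -1},{"dp": [0,0,0],"rotation": [0,0,0],"grip": -1},{"dp": [0,0,0.0003],"rotation": [0,0,0],"grip": -1}])

```text
clock: 21.5
tcp_pos: [0.5232, -0.0192, 0.0231]
tool_rot: [-0.26, -3.131, -0.0]
contact_force: [0.9, -1.5, -3.0]
grip_width: 0.271
grip_force: 25.0
```

```bash
python3 st.py
```

```text
t 21.5 tcp [ 0.5232 -0.0192  0.0231] gyaw -9.49 tilt [-1.e-04  1.e-04 -1.e+00] stand xy mm [-100.3  -20.3] F stand 1.15 -1.36 Fz -3.04 M [-0.12 -0.31  0.03] grip 0.271 24.97991964686662 q7 1.08
```

Emit:
apply_moves(rows=[{"dp": [0.005,-0.0008,0],"rotation": [0,0,0],"grip": -1},{"dp": [0.01,-0.0017,0],"rotation": [0,0,0],"grip": -1},{"dp": [0.0135,-0.0023,0],"rotation": [0,0,0],"grip": -1},{"dp": [0.016,-0.0027,0],"rotation": [0,0,0],"grip": -1},{"dp": [0.018,-0.003,0],"rotation": [0,0,0],"grip": -1},{"dp": [0.018,-0.003,0],"rotation": [0,0,0],"grip": -1}])

```text
clock: 22.25
tcp_pos: [0.5415, -0.0223, 0.0232]
tool_rot: [0.26, 3.131, 0.0]
contact_force: [0.3, -0.0, -3.3]
grip_width: 0.273
grip_force: 25.0
```

Emit:
apply_moves(rows=[{"dp": [0.002,-0.0003,0],"rotation": [0,0,0],"grip": -1},{"dp": [0.004,-0.0007,0],"rotation": [0,0,0],"grip": -1},{"dp": [0.004,-0.0007,0],"rotation": [0,0,0],"grip": -1}])

```text
clock: 22.62
tcp_pos: [0.5455, -0.023, 0.0232]
tool_rot: [0.26, 3.131, 0.0]
contact_force: [0.2, 0.2, -5.0]
grip_width: 0.275
grip_force: 25.0
```

```bash
python3 st.py
```

```text
t 22.625 tcp [ 0.5455 -0.023   0.0232] gyaw -9.5 tilt [ 1.e-04  2.e-04 -1.e+00] stand xy mm [-77.8 -20.3] F stand 0.14 0.26 Fz -5.02 M [ 0.11 -0.11 -0.02] grip 0.275 24.97958780033514 q7 1.08
```

Free again. Next I go to tip ≈ 28 mm (21.5 mm more), then nudge against the stop.

Emit:
apply_moves(rows=[{"dp": [0.004,-0.0007,0],"rotation": [0,0,0],"grip": -1},{"dp": [0.008,-0.0013,0],"rotation": [0,0,0],"grip": -1},{"dp": [0.012,-0.002,0],"rotation": [0,0,0],"grip": -1},{"dp": [0.016,-0.0027,0],"rotation": [0,0,0],"grip": -1},{"dp": [0.019,-0.0032,0],"rotation": [0,0,0],"grip": -1},{"dp": [0.0215,-0.0036,0],"rotation": [0,0,0],"grip": -1},{"dp": [0.0215,-0.0036,0],"rotation": [0,0,0],"grip": -1}])

```text
clock: 23.5
tcp_pos: [0.567, -0.0265, 0.0232]
tool_rot: [-0.26, -3.131, -0.0]
contact_force: [0.3, -0.0, -4.8]
grip_width: 0.271
grip_force: 25.0
```

Emit:
apply_moves(rows=[{"dp": [0.0007,-0.0001,-0.0001],"rotation": [0,0,0],"grip": -1},{"dp": [0.0012,-0.0002,-0.0002],"rotation": [0,0,0],"grip": -1},{"dp": [0.0012,-0.0002,-0.0002],"rotation": [0,0,0],"grip": -1}])

```text
clock: 23.88
tcp_pos: [0.5681, -0.0267, 0.0231]
tool_rot: [0.26, 3.131, -0.0]
contact_force: [0.5, 0.3, -2.7]
grip_width: 0.274
grip_force: 25.0
```

```bash
python3 st.py
```

```text
t 23.875 tcp [ 0.5681 -0.0267  0.0231] gyaw -9.49 tilt [ 1.e-04 -0.e+00 -1.e+00] stand xy mm [-54.8 -20.3] F stand 0.42 0.38 Fz -2.75 M [ 0.09 -0.09  0.01] grip 0.274 24.980411580763757 q7 1.08
```

Emit:
apply_moves(rows=[{"dp": [0,0,0],"rotation": [0,0,0],"grip": 0.3},{"dp": [0,0,0],"rotation": [0,0,0],"grip": 0.3},{"dp": [0,0,0],"rotation": [0,0,0],"grip": 0.3},{"dp": [0,0,0],"rotation": [0,0,0],"grip": 0.3},{"dp": [0,0,0],"rotation": [0,0,0],"grip": 0.3},{"dp": [0,0,0.01],"rotation": [0,0,0],"grip": 0.3},{"dp": [0,0,0.03],"rotation": [0,0,0],"grip": 0.3},{"dp": [-0.01,0,0.06],"rotation": [0,0,0],"grip": 0.3},{"dp": [-0.04,0,0.1],"rotation": [0,0,0],"grip": 0.3},{"dp": [-0.08,0,0.15],"rotation": [0,0,0],"grip": 0.3},{"dp": [-0.12,0,0.18],"rotation": [0,0,0],"grip": 0.3},{"dp": [-0.12,0,0.18],"rotation": [0,0,0],"grip": 0.3}])

```text
clock: 25.38
tcp_pos: [0.4479, -0.0268, 0.207]
tool_rot: [0.26, 3.124, -0.008]
contact_force: [0.1, -0.4, -0.8]
grip_width: 0.654
grip_force: 0.0
```

```bash
python3 st.py
python3 - <<'E'
from h import *
im=robot.grab_frame("top")[:,:,::-1];sd=robot.grab_frame("side")[:,:,::-1]
a=cv2.resize(im[110:230,265:365],None,fx=4,fy=4,interpolation=cv2.INTER_CUBIC)
b=cv2.resize(sd[170:290,200:300],None,fx=4,fy=4,interpolation=cv2.INTER_CUBIC)
cv2.imwrite("pics/c3.png",np.hstack([a,b]))
O=np.array([.6255,-.0158]);A=np.radians(-9.5);X=np.array([np.cos(A),np.sin(A)]);Y=np.array([-X[1],X[0]])
S=lambda x,y,z:[*(O+x*X+y*Y),z]
P=[S(-.055,-.02,.062),S(-.065,.055,.016),S(.03,.04,.004),S(.03,-.04,.009)]
print(((proj("top",P)-[265,110])*4).round(0),((proj("side",P)-[200,170])*4+[400,0]).round(0))
E
```

```text
t 25.375 tcp [ 0.4479 -0.0268  0.207 ] gyaw -9.5 tilt [ 0.0059 -0.0059 -1.    ] stand xy mm [-173.3  -40.2] F stand 0.15 -0.4 Fz -0.81 M [ 0.06 -0.18  0.05] grip 0.654 0.0 q7 1.39
[[157. 251.]
 [ 51. 260.]
 [ 97. 138.]
 [208. 154.]] [[771. 167.]
 [716. 271.]
 [627. 233.]
 [697. 183.]]
```

View pics/c3.png

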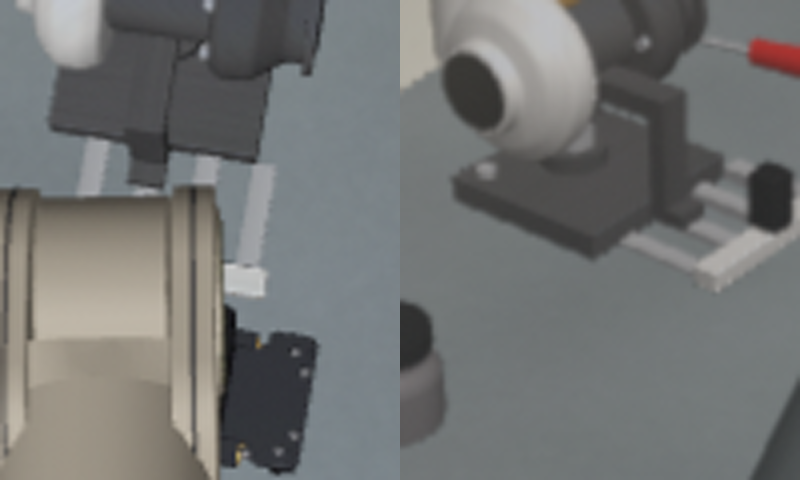

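The gauge lies flat and released. Leaf 2 is under the lug and the tips reach the base face: leaf 1's tip is at about (625,238) against (627,233) predicted.

```bash
python3 -c "
from bench import robot
print(robot.sign_off())"
```

```text
the job is handed in; nothing more can be done
None
```

The job is handed in: the 4 mm leaf went fully home, the 6.5 mm leaf went in, and the 9 mm leaf bound (pressed to about 12 N, slightly over the 10 N guide), so the gap is about 6.5 to 9 mm, and the gauge was left flat and released with the 6.5 mm leaf home under the lug.

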